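Load the full canister and hold the measure at the dose mark

ROBOT

A 7-joint arm with a two-finger parallel gripper is mounted at the origin on the work surface. World frame = base frame: x ahead of the robot, y to its left, z up, the work surface at z = 0. Lengths are in m, angles in rad, forces in N, time in s.
With the tool pointing down it reaches from about 0.35 to 0.9 m from the base axis. Payload 19.9 kg.
Tool frame: the origin (TCP) lies midway between the tips of the shut fingers; the grasp point (between the pads) lies 19 mm behind it; z points along the fingers, y is the direction in which the jaws open and shut (so a half turn about z gives the same grasp; the last joint's range is limited). The gripper opens to 94 mm and grips with 3 to 60 N. Pads are 16 mm wide; open, the fingers measure 119 mm over their backs; the gripper's body (75 mm by 177 mm) begins 78 mm behind the grasp point.
Start: joints at [-1.19, 0.417, -0.01, 1.614, 0.005, 1.111, -0.053], TCP at [0.256, 0.57, 0.205] pointing down, gripper open.
Joint ranges: [-2.81, 2.81], [-0.39, 2.02], [-1.27, 1.25], [0.06, 2.57], [-1.19, 4.33], [0.19, 2], [-2.82, 2.82]. Speed limits (rad/s): [1.89, 1.89, 2.39, 2.39, 3.01, 3.01, 3.01].

INTERFACE

Orientations are given as a rotation vector (axis times angle).
In Python, from cell import monitor, eyes, job gives the robot as it stands. The module is installed in compiled form; this text tells all that it offers.
- The arm moves only by the tool send_rows, never from a script. Its argument "plan" is a list that holds one entry, the list of rows, each a list of 6 numbers: the shift along the tool's x, y, z in cm, then the turn, a rotation vector about the tool's x, y, z in degrees. In form: [[[dx, dy, dz, wx, wy, wz], ...]]. A call has 1 to 5 rows; each row shifts and turns the commanded pose from where the row before left it, along the tool's axes as they then stand; what a row does not reach is not made up. A row lasts 1/10 s, in which the tool goes at most 50 mm and 8.59 degrees, less where a joint would pass 70% of its speed; a pose out of reach is approached as far as the arm can. A call is refused whole if a number of a shift passes 5 or a number of a turn 8.59, either way. A call with a gripper value outside its range is refused whole. "jaw" is the finger opening in cm, from 0 to 9.4, set as the call begins (left out, the last holds). The fingers move at their own pace and stop on an object; "newtons" is the grip in N (left out, the last holds). Time passes only in rows, so rows that do not move let the fingers close. It gives the time, the measured TCP pose, the force and the opening at its end, in the units of the state.
- monitor.sense(): the state, without advancing time (a new reading comes with each control period).
- eyes.get_image(name): name is "scene" or "top"; returns a dict with "pixels" (480x640x3 uint8, blue, green, red), "fx", "fy", "cx", "cy" (pixels), "R" (3x3) and "t" (3): a world point X has camera coordinates R X + t. Camera axes: x right, y down, z forward; pixel columns grow to the right and rows downward; lengths in m; the calibration is good to about 2 mm. A picture is of the moment at which its call begins. There is no depth.
- job.finish_job(): hands the job in, once; it reports no verdict.
The state is a dict: "time": time; "q": joint angles; "qd": joint speeds; "effort": joint torques, N m; "eef_pos": TCP position; "orientation": TCP orientation; "force": force on the tool from outside, world axes, zero at the start; "ft_torque": the same for the moment, N m; "gripper_width": finger opening in m.
Only numpy, scipy, OpenCV 4.12 (cv2) and the standard library are available. Lean on these libraries where they do the work, as an engineer would, in place of code of your own. Each camera call takes 0.05 s, during which the arm holds its last target. There are 200 camera calls.

TASK

Two steel canisters look alike, but one is full and the other empty: lift to find the full one and stand it, fully seated, in the dispenser's round dock and let go of it, leaving the empty one upright on the worktop. Then pull the dispenser's sprung measure out by its black upright grip until the yellow pointer lines up with the red mark, and hold it there: it springs back if let go, so finish while still holding it. Leave the mugs, cherry bowl and spice tin where they stand.

Things in the scene. Friction and masses are not known exactly. Their poses are not given: they have to be found in the camera images.
- dispenser: Grey and steel dispenser, fixed. Origin on the worktop. y runs along it: dock at +y, measure pulled towards -y (robot's right, within half a radian). Base plate 130 x 345 x 12 mm (y -195 to +150); housing 130 x 130 mm round the dock, 52 mm high. Scale rail, 16 mm wide, 38 mm high, 50 mm off the centre line on the +x side, from the housing to y = -180 mm.
- dock (a point): Centre of the round dock's floor, 52 mm above the worktop, at dispenser (0, 80 mm). Black rim round it 18 mm high, 98 mm inside diameter, flared to about 108 mm at the top. Axes as the dispenser's. A sprung black pan covers the floor, its top 4 mm above it: a canister comes to rest on the pan.
- measure (a joint): How far the sprung measure is pulled out, m: 0 is home, 0.065 its end stop. The spring pushes it home: about 5 N at 0, rising by 1.2 N per cm.
- grip (a point): Where to pinch the measure: on its upright grip, a black brass-topped post 24 x 24 mm in plan, sides square to the dispenser, from 40 to 102 mm above the worktop; this point is on its axis, 85 mm up. Home, it is 165 mm from the dock's centre towards dispenser -y. Moves with the measure. Below it is a flat bar 40 mm wide, top 40 mm up.
- pointer (a point): Tip of the yellow pointer (6 mm wide) that sticks out sideways from the measure towards dispenser +x, 45 mm from the grip towards the dock and 43 mm up. It moves with the measure.
- mark (a point): Inner end of the red mark, a clip 6 mm wide fixed on the scale rail, top 46 mm up. Axes as the dispenser's. The pointer is on the mark when both have the same place along dispenser y: the measure must come out 25 to 50 mm, different each time. The mark stays put during the job.
- canister_a: One of the two canisters: steel, upright, 86 mm diameter (lid 89 mm), 120 mm high to the lid's top, with a dark round knob, 26 mm diameter and 30 mm tall, on it (150 mm in all). Full, one weighs 0.63 to 0.80 kg; empty, 0.27 to 0.32 kg. Which of the two is full is for the robot to find. Origin at the centre of its underside, z up. Its packed contents do not show.
- canister_b: The other canister, the same size and look; one of the two is full, one empty. Origin at the centre of its underside.
- mug_a: Green glass mug, 76 mm diameter, 85 mm high, origin under its centre; bystander.
- mug_b: The other green glass mug, the same size; bystander.
- cherry_bowl: White bowl of cherries, 116 mm diameter, 60 mm high, origin under its centre; bystander.
- spice_tin: Small tin with wooden lid, 54 mm diameter, 72 mm high, origin under its centre; bystander.
- dock_pan (a joint): How far the dock's sprung pan is pressed down, m: 0 is up, 0.004 is down on the floor. It gives way at about 5 N: a full canister's weight takes it right down, an empty one leaves it up.
Mind the look-alikes: they are no part of the job. What is shaped like the canister_b but pink or purple is not meant.

How it is judged:
On the way:
1. the full canister stands seated in the dock, let go, with the measure still home (value of joint dock_pan above 0.003 m and value of joint measure below 0.008 m and ((horizontal distance between canister_a and dock below 0.012 m and z of canister_a in the frame of dock between -0.003 and 0.003 m and angle between canister_a's own z axis and vertical below 0.08 rad and contact force between the fingers and canister_a below 0.1 N) or (horizontal distance between canister_b and dock below 0.012 m and z of canister_b in the frame of dock between -0.003 and 0.003 m and angle between canister_b's own z axis and vertical below 0.08 rad and contact force between the fingers and canister_b below 0.1 N))), for 0.2 s.
At the end, for the whole second after the job is handed in: The fingers hold the measure (over 3 N) with the yellow pointer within 5 mm of the red mark along the dispenser; the full canister stands upright in the dock, within 12 mm of its centre, its weight keeping the pan down (over 3 mm), not touched; the empty canister stands upright on the worktop (y of pointer in the frame of mark between -0.005 and 0.005 m and contact force between the fingers and measure above 3 N and value of joint dock_pan above 0.003 m and ((horizontal distance between canister_a and dock below 0.012 m and z of canister_a in the frame of dock between -0.003 and 0.003 m and angle between each of canister_a, canister_b's own z axis and vertical below 0.08 rad and contact force between the fingers and canister_a below 0.1 N and height (world z) of canister_b between -0.006 and 0.006 m) or (horizontal distance between canister_b and dock below 0.012 m and z of canister_b in the frame of dock between -0.003 and 0.003 m and angle between each of canister_b, canister_a's own z axis and vertical below 0.08 rad and contact force between the fingers and canister_b below 0.1 N and height (world z) of canister_a between -0.006 and 0.006 m))); the arm keeps its last pose, push and grip.
It fails at once if a mug, the cherry bowl or the spice tin is moved more than 40 mm (distance of any of mug_a, mug_b, cherry_bowl, spice_tin from where it was at the start of the episode above 0.04 m).
It also fails if it takes over 61 s, if anything falls off the work surface, if the arm or the gripper's body presses on something with over 40 N, if the wrist force passes 120 N, or if a joint passes its speed limit or range.

## Working session

There is one attempt and no reset: what is moved stays moved. The work goes in short steps, Python scripts to look and compute and a tool call to move; the robot and the scene stay as the last step left them, time stands still between calls to the robot, and variables do not carry over. Pictures are saved under pics/ and viewed, about 8 in all and at most 12, crops included, and the job is handed in when it is done.

Besides the shell and the picture viewer there is one more tool, called after "Call:" in YAML: its name, and indented under it one key for each argument. send_rows: Moves the arm, as the interface text tells. Its arguments: {"type":"object","properties":{"plan":{"type":"array"},"jaw":{"type":"number"},"newtons":{"type":"number"}},"required":["plan"]}

```bash
mkdir -p pics; python3 - <<'E'
from cell import monitor, eyes
import cv2,pickle
s=monitor.sense(); print(s)
for n in("scene","top"):
    d=eyes.get_image(n); cv2.imwrite(f"pics/{n}0.png",d["pixels"]); pickle.dump(d,open(f"{n}0.pkl","wb"))
    print(n,d["fx"],d["fy"],d["cx"],d["cy"],d["R"],d["t"])
E
```

```text
{'time': 0.0, 'q': array([-1.1904611 ,  0.4179814 , -0.0103229 ,  1.61417988,  0.00465527,
        1.1106834 , -0.05296693]), 'qd': array([ 1.39423171e-04, -3.96617103e-04,  2.63752871e-04,  4.67239492e-04,
       -1.11431146e-03,  7.96248094e-05,  6.60833330e-04]), 'effort': array([ 1.05054189e-04, -8.51251173e+01,  6.38988577e-01, -4.25983715e+01,
       -4.88821836e-02,  1.87734829e-02,  1.27490275e-04]), 'eef_pos': array([0.25573045, 0.56987064, 0.20481814]), 'orientation': array([-6.57609342e-01, -3.07177530e+00,  1.89930820e-03]), 'force': array([0.48134684, 0.04355882, 0.18913622]), 'ft_torque': array([-0.01681551, -0.01468288, -0.02298396]), 'gripper_width': 0.09437134731259124}
scene 525.5286509904025 525.5286509904025 322.67700801423933 237.3876370294942 [[ 0.57575333  0.81735531 -0.02093799]
 [ 0.49814401 -0.37097425 -0.78372868]
 [-0.64835226  0.44080426 -0.62075032]] [-0.26237551 -0.15725613  1.65450949]
top 590.0636050604378 590.0636050604378 324.310201127957 231.86807534674674 [[-0.00271863 -0.99999404  0.00212581]
 [-0.9981762   0.00258548 -0.06031241]
 [ 0.06030655 -0.0022859  -0.99817729]] [0.0277351  0.48254257 1.52787389]
```

View pics/scene0.png

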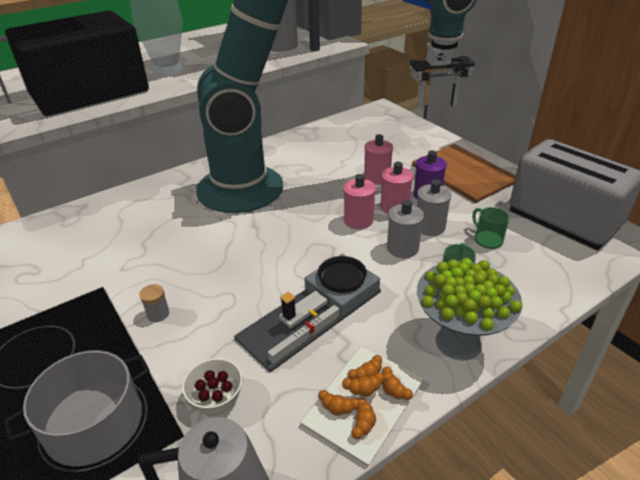

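View pics/top0.png

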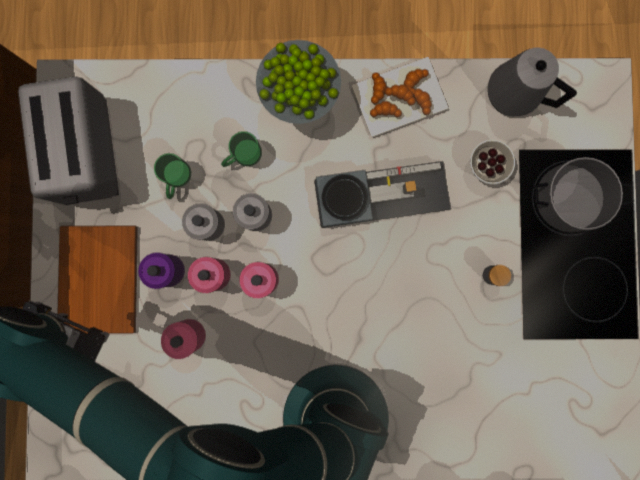

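Scene: grey canisters at (405,230) and (433,208), the dispenser's dock at (343,275) and its grip at (288,305). Top: canisters at (200,220) and (252,212), dock at (345,196), grip at (410,187), mark near (400,171).

```bash
python3 - <<'E'
import cv2,numpy as np
s=cv2.imread("pics/scene0.png");t=cv2.imread("pics/top0.png")
def c(i,x,y,w,h,k=4): return cv2.resize(i[y:y+h,x:x+w],None,fx=k,fy=k,interpolation=cv2.INTER_CUBIC)
a=c(t,170,180,120,70,3.3333);b=c(t,310,150,150,90,400/150);d=c(s,375,165,90,100,300/100) ;e=c(s,230,250,160,120,300/120)
top=np.zeros((245,800,3),np.uint8);top[:a.shape[0],:400]=a[:245];top[:b.shape[0],400:]=b
bot=np.zeros((300,800,3),np.uint8);bot[:,:d.shape[1]]=d;bot[:,300:300+e.shape[1]]=e
cv2.imwrite("pics/crop1.png",np.vstack([top,bot]))
E
```

```text
(no output)
```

View pics/crop1.png

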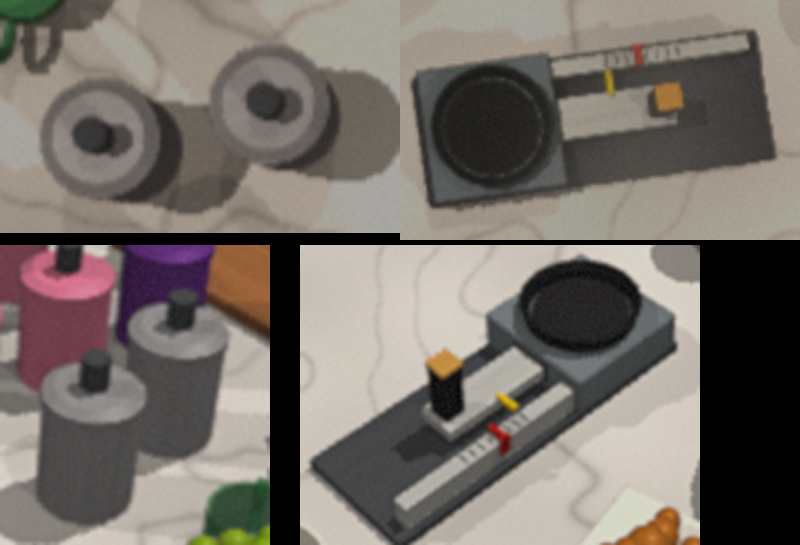

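The crops show both knobs, the dock rim, the brass grip top, the yellow pointer and the red mark clearly, so I'll measure each by mask.

```bash
cat > h.py <<'E'
import numpy as np,cv2,pickle
from scipy.spatial.transform import Rotation as Ro
def load(n): return pickle.load(open(n+".pkl","rb"))
def shot(n,tag):
    from cell import eyes
    d=eyes.get_image(n); pickle.dump(d,open(f"{n}{tag}.pkl","wb")); cv2.imwrite(f"pics/{n}{tag}.png",d["pixels"]); return d
def ray(d,u,v):
    R=np.array(d["R"]);t=np.array(d["t"])
    return -R.T@t, R.T@np.array([(u-d["cx"])/d["fx"],(v-d["cy"])/d["fy"],1])
def onz(d,u,v,z):
    c,r=ray(d,u,v); return c+r*(z-c[2])/r[2]
def two(d1,p1,d2,p2):
    c1,r1=ray(d1,*p1);c2,r2=ray(d2,*p2)
    k=np.linalg.lstsq(np.c_[r1,-r2],c2-c1,rcond=None)[0]
    a,b=c1+k[0]*r1,c2+k[1]*r2; return (a+b)/2,np.linalg.norm(a-b)*1000
def blobs(d,lo,hi,box,amin=4,hsv=True):
    x,y,w,h=box;im=d["pixels"][y:y+h,x:x+w]
    if hsv: im=cv2.cvtColor(im,cv2.COLOR_BGR2HSV)
    n,_,st,ce=cv2.connectedComponentsWithStats(cv2.inRange(im,np.array(lo),np.array(hi)),connectivity=8)
    return [(st[i,4],tuple(np.round(ce[i]+[x,y],2)),tuple(st[i,:4]+[x,y,0,0])) for i in range(1,n) if st[i,4]>=amin]
E
python3 - <<'E'
from h import *
T,S=load("top0"),load("scene0")
tb,sb=(365,155,60,50),(270,280,70,60)
for nm,lo,hi in(("brass",(8,110,110),(20,255,255)),("yellow",(21,120,100),(32,255,255)),("red",(0,150,80),(6,255,255))):
    print(nm,blobs(T,lo,hi,tb),blobs(S,lo,hi,sb))
print("knobT",blobs(T,(0,0,0),(180,255,62),(180,195,90,45),15)); print("knobS",blobs(S,(0,0,0),(180,255,55),(390,178,60,45),15))
print("dock",blobs(T,(0,0,0),(180,255,50),(312,168,62,60),200)); 
g=cv2.cvtColor(T["pixels"],cv2.COLOR_BGR2GRAY)
print(cv2.HoughCircles(g[180:250,170:290],cv2.HOUGH_GRADIENT,1.5,30,param1=80,param2=15,minRadius=14,maxRadius=24))
E
```

```text
brass [(np.int32(98), (np.float64(410.36), np.float64(185.8)), (np.int64(405), np.int64(181), np.int64(11), np.int64(11)))] [(np.int32(96), (np.float64(287.17), np.float64(297.14)), (np.int64(281), np.int64(292), np.int64(14), np.int64(11)))]
yellow [(np.int32(25), (np.float64(388.08), np.float64(180.36)), (np.int64(387), np.int64(176), np.int64(3), np.int64(10)))] [(np.int32(33), (np.float64(312.7), np.float64(312.36)), (np.int64(309), np.int64(309), np.int64(9), np.int64(8)))]
red [(np.int32(7), (np.float64(398.86), np.float64(170.14)), (np.int64(398), np.int64(168), np.int64(2), np.int64(6)))] [(np.int32(45), (np.float64(309.8), np.float64(326.56)), (np.int64(305), np.int64(321), np.int64(9), np.int64(12)))]
knobT [(np.int32(92), (np.float64(249.84), np.float64(210.33)), (np.int64(245), np.int64(205), np.int64(11), np.int64(11))), (np.int32(74), (np.float64(264.86), np.float64(222.35)), (np.int64(254), np.int64(207), np.int64(16), np.int64(23))), (np.int32(181), (np.float64(217.64), np.float64(227.25)), (np.int64(205), np.int64(211), np.int64(19), np.int64(29))), (np.int32(94), (np.float64(198.38), np.float64(220.61)), (np.int64(193), np.int64(216), np.int64(12), np.int64(10)))]
knobS [(np.int32(68), (np.float64(434.74), np.float64(187.97)), (np.int64(431), np.int64(183), np.int64(10), np.int64(10))), (np.int32(74), (np.float64(405.99), np.float64(208.82)), (np.int64(402), np.int64(204), np.int64(9), np.int64(10)))]
dock [(np.int32(1567), (np.float64(343.85), np.float64(196.88)), (np.int64(322), np.int64(175), np.int64(46), np.int64(46)))]
[[[29.25 41.25 17.9 ]
  [80.25 30.75 18.2 ]
  [51.75  9.75 21.5 ]
  [63.75 69.75 18.05]]]
```

```bash
python3 - <<'E'
from h import *
np.set_printoptions(precision=4,suppress=True)
T,S=load("top0"),load("scene0")
print("k1",two(T,(198.38,220.61),S,(434.7,188)),two(T,(198.38,220.61),S,(406,208.8)))
print("k2",two(T,(249.84,210.33),S,(406,208.8)))
print("lids",onz(T,199.25,221.25,.12),onz(T,250.25,210.75,.12))
print("knobz",onz(T,198.38,220.61,.14),onz(T,249.84,210.33,.14),onz(S,434.7,188,.135),onz(S,406,208.8,.135))
g=onz(T,410.36,185.8,.102);d=onz(T,343.85,196.88,.068);m=onz(T,398.86,170.14,.046);p=onz(T,388.08,180.36,.043)
print("grip",g,two(T,(410.36,185.8),S,(287.2,297.1)));print("dock",d,np.linalg.norm((d-g)[:2]));print("red",m,two(T,(398.86,170.14),S,(309.8,326.6)))
print("yel",p,two(T,(388.08,180.36),S,(312.7,312.4)))
y=(d-g)[:2];y/=np.linalg.norm(y);print("ydir",y,np.degrees(np.arctan2(y[1],y[0])));print("out",(p-m)[:2]@y)
ms,ps=onz(S,309.8,326.6,.044),onz(S,312.7,312.4,.043);print(ms,ps,(ps-ms)[:2]@y)
# canister depth-sort, start pose
from cell import monitor
R=Ro.from_rotvec(monitor.sense()["orientation"]).as_matrix();print(R)
E
```

```text
k1 (array([0.5041, 0.3319, 0.1297]), np.float64(1.1849195699359298)) (array([0.484 , 0.3102, 0.069 ]), np.float64(82.06111969728236))
k2 (array([0.5289, 0.2076, 0.129 ]), np.float64(1.2763107645257352))
lids [0.5029 0.3313 0.12  ] [0.5283 0.2072 0.12  ]
knobz [0.5029 0.3292 0.14  ] [0.5274 0.2057 0.14  ] [0.5099 0.3262 0.135 ] [0.5352 0.2021 0.135 ]
grip [ 0.5911 -0.1869  0.102 ] (array([ 0.5916, -0.1867,  0.1005]), np.float64(0.9094188778371317))
dock [ 0.568  -0.0231  0.068 ] 0.16535714267472493
red [ 0.6396 -0.1661  0.046 ] (array([ 0.6416, -0.1659,  0.0384]), np.float64(2.763833205576355))
yel [ 0.6136 -0.1384  0.043 ] (array([ 0.614 , -0.1381,  0.042 ]), np.float64(0.867547888403248))
ydir [-0.1398  0.9902] 98.03600488067384
out 0.031068368899278144
[ 0.6467 -0.1674  0.044 ] [ 0.6151 -0.1383  0.043 ] 0.033276306710281936
[[-0.9124  0.4094 -0.0003]
 [ 0.4094  0.9124 -0.001 ]
 [-0.0001 -0.001  -1.    ]]
```

Call:
send_rows:
  plan:
    - [[0,0,0,0,0,-8],[0,0,0,0,0,-8],[0,0,0,0,0,-8],[0,0,0,0,0,-8],[0,0,0,0,0,0]]
  jaw: 6
  newtons: 40

```text
time: 0.6
eef_pos: [0.2559, 0.57, 0.2051]
orientation: [0.219, -3.134, 0.001]
force: [-0.1, 0.9, -0.7]
gripper_width: 0.0604
```

```bash
cat > to.py <<'E'
import sys
from h import *
from cell import monitor
np.set_printoptions(precision=4,suppress=True)
s=monitor.sense();R=Ro.from_rotvec(s["orientation"]).as_matrix()
print(s["time"],s["eef_pos"],"F",s["force"],"M",s["ft_torque"],s["gripper_width"],"yaw",np.degrees(np.arctan2(R[1,1],R[0,1])),"tilt",R[2])
if len(sys.argv)>3: print("tool cm",R.T@(np.array(sys.argv[1:4],float)-s["eef_pos"])*100)
E
python3 to.py 0.504 0.3305 0.205
```

```text
0.6 [0.2559 0.57   0.2051] F [-0.1446  0.8716 -0.7368] M [-0.0213  0.0346  0.0349] 0.060371354890405925 yaw 97.97936220708925 tilt [ 0.0005 -0.0006 -1.    ]
tool cm [-21.2448 -27.1596   0.0134]
```

Call:
send_rows:
  plan:
    - [[-2.1,-2.7,0,0,0,0],[-3,-3.8,0,0,0,0],[-3,-3.8,0,0,0,0],[-3,-3.8,0,0,0,0],[-3,-3.8,0,0,0,0]]

```text
time: 1.1
eef_pos: [0.421, 0.4105, 0.2054]
orientation: [0.207, -3.135, 0.0]
force: [0.6, 0.6, 0.3]
gripper_width: 0.0603
```

Call:
send_rows:
  plan:
    - [[-3,-3.8,0,0,0,0],[-2.6,-3.5,0,0,0,0],[-1.5,-2,0,0,0,0],[0,0,0,0,0,0],[0,0,0,0,0,0]]

```text
time: 1.6
eef_pos: [0.5028, 0.3297, 0.2052]
orientation: [0.209, -3.134, 0.0]
force: [-0.8, 0.5, -0.2]
gripper_width: 0.0597
```

```bash
python3 to.py 0.504 0.3305 0.124; python3 -c "
from h import *
a=shot('top',1)['pixels'][130:310,100:340];b=shot('scene',1)['pixels'][100:280,330:570]
cv2.imwrite('pics/v1.png',cv2.resize(np.hstack([a,b]),(800,300),interpolation=cv2.INTER_CUBIC))"
```

```text
1.6 [0.5028 0.3297 0.2052] F [-0.8408  0.5448 -0.1685] M [0.0636 0.0886 0.0212] 0.059720555044730735 yaw 97.61382934524244 tilt [ 0.0005 -0.0001 -1.    ]
tool cm [-0.1369  0.0669  8.123 ]
```

View pics/v1.png

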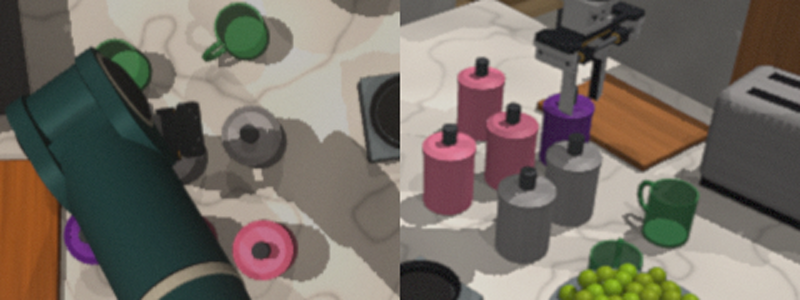

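The scene crop shows the fingers above and lined up with the far canister's knob at (576,145). Next I descend and grip it.

Call:
send_rows:
  plan:
    - [[-0.1,0.1,3,0,0,0],[0,0,3,0,0,0],[0,0,1.5,0,0,0],[0,0,0.6,0,0,0],[0,0,0,0,0,0]]

```text
time: 2.2
eef_pos: [0.5035, 0.3312, 0.1245]
orientation: [0.215, -3.134, 0.0]
force: [0.4, -0.1, -0.3]
gripper_width: 0.0597
```

Call:
send_rows:
  plan:
    - [[0,0,0,0,0,0],[0,0,0,0,0,0],[0,0,0,0,0,0],[0,0,0,0,0,0],[0,0,0,0,0,0]]
  jaw: 1

```text
time: 2.7
eef_pos: [0.5039, 0.3309, 0.1247]
orientation: [-0.215, 3.134, 0.0]
force: [0.4, 0.4, -2.3]
gripper_width: 0.0257
```

```bash
python3 to.py
```

```text
2.7 [0.5039 0.3309 0.1247] F [ 0.4051  0.3904 -2.2823] M [ 0.0277  0.0364 -0.0062] 0.025664529088600663 yaw 97.83255909246235 tilt [-0.0004  0.0003 -1.    ]
```

Gripped at 25.7 mm, which matches the knob. Lift and weigh.

Call:
send_rows:
  plan:
    - [[0,0,-1,0,0,0],[0,0,-2,0,0,0],[0,0,-1,0,0,0],[0,0,0,0,0,0],[0,0,0,0,0,0]]

```text
time: 3.2
eef_pos: [0.5037, 0.3306, 0.1642]
orientation: [0.214, -3.134, 0.0]
force: [-0.4, -0.4, -3.4]
gripper_width: 0.0254
```

Call:
send_rows:
  plan:
    - [[0,0,0,0,0,0],[0,0,0,0,0,0],[0,0,0,0,0,0]]

```text
time: 3.5
eef_pos: [0.5037, 0.3306, 0.164]
orientation: [0.214, -3.134, 0.001]
force: [-0.4, 0.9, -3.0]
gripper_width: 0.0253
```

```bash
python3 to.py
```

```text
3.5 [0.5037 0.3306 0.164 ] F [-0.3844  0.9383 -3.0056] M [0.0102 0.0057 0.0175] 0.02526424785815259 yaw 97.83127738647609 tilt [ 0.0007 -0.0004 -1.    ]
```

It weighs about 3 N, so this one is empty. I set it back down and take the other.

Call:
send_rows:
  plan:
    - [[0,0,2,0,0,0],[0,0,1,0,0,0],[0,0,0.5,0,0,0],[0,0,0.4,0,0,0],[0,0,0,0,0,0]]

```text
time: 4.0
eef_pos: [0.5038, 0.3307, 0.1253]
orientation: [0.214, -3.134, 0.0]
force: [0.5, -0.4, -3.1]
gripper_width: 0.0255
```

Call:
send_rows:
  plan:
    - [[0,0,0,0,0,0],[0,0,0,0,0,0],[0,0,0,0,0,0],[0,0,-2,0,0,0],[0,0,-3.5,0,0,0]]
  jaw: 6

```text
time: 4.5
eef_pos: [0.5029, 0.3301, 0.1795]
orientation: [0.214, -3.131, 0.003]
force: [0.2, 0.4, 0.1]
gripper_width: 0.0592
```

```bash
python3 to.py 0.5285 0.207 0.18
```

```text
4.5 [0.5029 0.3301 0.1795] F [0.2387 0.3592 0.1038] M [ 0.0526  0.0011 -0.046 ] 0.05919246478928297 yaw 97.83106492854442 tilt [ 0.003  -0.0017 -1.    ]
tool cm [ -0.8586 -12.5436  -0.0303]
```

Call:
send_rows:
  plan:
    - [[-0.2,-2.4,0,0,0,0],[-0.2,-4,0,0,0,0],[-0.2,-4,0,0,0,0],[-0.2,-2.1,0,0,0,0],[0,0,0,0,0,0]]

```text
time: 5.0
eef_pos: [0.5299, 0.2047, 0.181]
orientation: [-0.207, 3.134, -0.001]
force: [0.6, 0.2, 0.2]
gripper_width: 0.0599
```

Call:
send_rows:
  plan:
    - [[0,0,3,0,0,0],[0,0,1.7,0,0,0],[0,0,0.8,0,0,0],[0,0,0,0,0,0],[0,0,0,0,0,0]]

```text
time: 5.5
eef_pos: [0.5291, 0.2086, 0.1262]
orientation: [-0.215, 3.133, 0.0]
force: [-0.4, 0.5, 0.2]
gripper_width: 0.0602
```

Call:
send_rows:
  plan:
    - [[0,0,0,0,0,0],[0,0,0,0,0,0],[0,0,0,0,0,0],[0,0,0,0,0,0],[0,0,0,0,0,0]]
  jaw: 1

```text
time: 6.0
eef_pos: [0.5288, 0.2082, 0.1256]
orientation: [-0.215, 3.134, 0.0]
force: [-0.5, 1.4, -0.9]
gripper_width: 0.0252
```

Call:
send_rows:
  plan:
    - [[0,0,-1,0,0,0],[0,0,-2,0,0,0],[0,0,-1,0,0,0],[0,0,0,0,0,0],[0,0,0,0,0,0]]

```text
time: 6.5
eef_pos: [0.5285, 0.2079, 0.1651]
orientation: [0.215, -3.134, 0.0]
force: [-0.4, 0.0, -7.3]
gripper_width: 0.0251
```

```bash
python3 to.py 0.568 -0.023 0.24
```

```text
6.5 [0.5285 0.2079 0.1651] F [-0.4443  0.028  -7.3215] M [0.0144 0.0709 0.035 ] 0.025088991520991415 yaw 97.83423827334184 tilt [ 0.0004 -0.0002 -1.    ]
tool cm [ -0.7629 -23.4131  -7.4892]
```

It weighs about 7.4 N, so this is the full one. Next I raise it and carry it over the dock.

Call:
send_rows:
  plan:
    - [[0,0,-2.5,0,0,0],[0,-1,-3,0,0,0],[-0.1,-2.5,-2,0,0,0],[-0.1,-3.5,0,0,0,0],[-0.1,-3.5,0,0,0,0]]

```text
time: 7.0
eef_pos: [0.5459, 0.1034, 0.2401]
orientation: [0.216, -3.134, 0.0]
force: [0.2, 0.3, -7.2]
gripper_width: 0.0254
```

Call:
send_rows:
  plan:
    - [[-0.1,-3.5,0,0,0,0],[-0.1,-3.5,0,0,0,0],[-0.1,-3,0,0,0,0],[-0.1,-2,0,0,0,0],[-0.1,-0.9,0,0,0,0]]

```text
time: 7.5
eef_pos: [0.5682, -0.025, 0.2395]
orientation: [0.211, -3.133, 0.001]
force: [-0.4, -0.1, -8.1]
gripper_width: 0.0255
```

Call:
send_rows:
  plan:
    - [[0,0,0,0,0,0],[0,0,0,0,0,0]]

```text
time: 7.7
eef_pos: [0.5684, -0.0215, 0.24]
orientation: [0.216, -3.133, -0.001]
force: [0.0, 0.6, -7.9]
gripper_width: 0.0251
```

```bash
python3 to.py 0.5675 -0.0235 0.24;  python3 -c "
from h import *
a=shot('top',2)['pixels'][120:270,270:470];b=shot('scene',2)['pixels'][160:310,250:450]
cv2.imwrite('pics/v2.png',cv2.resize(np.hstack([a,b]),(800,300),interpolation=cv2.INTER_CUBIC))"
```

```text
7.7 [ 0.5684 -0.0215  0.24  ] F [ 0.0226  0.6443 -7.9141] M [ 0.0801  0.0363 -0.0051] 0.02507408530255921 yaw 97.88937300139484 tilt [ 0.0007  0.0005 -1.    ]
tool cm [ 0.1156 -0.1907  0.0004]
```

View pics/v2.png

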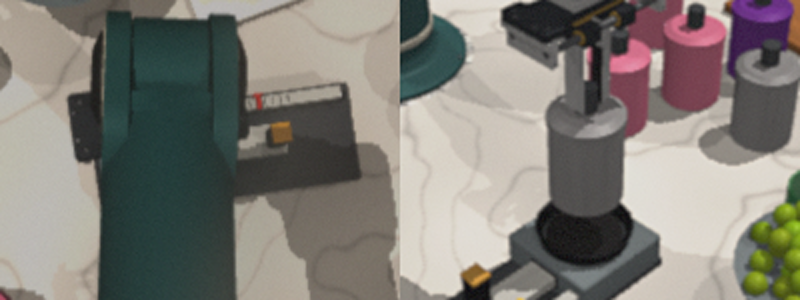

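The canister hangs upright over the dock (scene crop: canister at (587,155), rim at (584,230)). Next I lower it.

Call:
send_rows:
  plan:
    - [[0.1,-0.2,1.5,0,0,0],[0,0,1.5,0,0,0],[0,0,1.2,0,0,0],[0,0,0.8,0,0,0],[0,0,0,0,0,0]]

```text
time: 8.3
eef_pos: [0.5674, -0.0244, 0.1895]
orientation: [0.215, -3.133, -0.0]
force: [-0.8, -0.1, -7.6]
gripper_width: 0.0257
```

Call:
send_rows:
  plan:
    - [[0,0,0.5,0,0,0],[0,0,0.3,0,0,0],[0,0,0.2,0,0,0],[0,0,0.2,0,0,0],[0,0,0,0,0,0]]

```text
time: 8.8
eef_pos: [0.5681, -0.0247, 0.1787]
orientation: [-0.215, 3.134, -0.0]
force: [0.2, 0.6, -2.3]
gripper_width: 0.0253
```

```bash
python3 to.py 0.5675 -0.0235 0.1775
```

```text
8.8 [ 0.5681 -0.0247  0.1787] F [ 0.1616  0.5858 -2.3476] M [0.2154 0.0712 0.0207] 0.025266362758008188 yaw 97.83775727442821 tilt [-0.0005 -0.0001 -1.    ]
tool cm [0.0391 0.1312 0.117 ]
```

Call:
send_rows:
  plan:
    - [[0,0,0.1,0,0,0],[0,0,0,0,0,0],[0,0,0,0,0,0],[0,0,0,0,0,0],[0,0,0,0,0,0]]
  jaw: 6

```text
time: 9.3
eef_pos: [0.5679, -0.0249, 0.1776]
orientation: [-0.215, 3.134, -0.0]
force: [0.4, -0.2, 0.2]
gripper_width: 0.0594
```

Call:
send_rows:
  plan:
    - [[0,0,-2,0,0,0],[0,0,-3,0,0,0],[0,0,-1.5,0,0,0],[0,-3,0,0,0,0],[0,-4,0,0,0,0]]

```text
time: 9.8
eef_pos: [0.5779, -0.0932, 0.2433]
orientation: [-0.22, 3.132, 0.001]
force: [0.8, -0.3, -1.1]
gripper_width: 0.0601
```

```bash
python3 to.py 0.5911 -0.1869 0.24
```

```text
9.8 [ 0.5779 -0.0932  0.2433] F [ 0.7662 -0.3182 -1.1098] M [ 0.0515 -0.0188  0.0505] 0.06011771578162583 yaw 98.03771276849245 tilt [-0.0015  0.0004 -1.    ]
tool cm [ 0.0053 -9.4641  0.3212]
```

Call:
send_rows:
  plan:
    - [[0,-4,0,0,0,0],[0,-3.5,0,0,0,0],[0,-2,0,0,0,0],[0,0,0,0,0,0],[0,0,0,0,0,0]]

```text
time: 10.3
eef_pos: [0.5903, -0.188, 0.2423]
orientation: [0.214, -3.134, -0.0]
force: [-0.2, 0.6, 0.9]
gripper_width: 0.0603
```

```bash
python3 to.py 0.5911 -0.1869 0.066;  python3 -c "
from h import *
b=shot('scene',3)['pixels'][190:370,200:440]
T=shot('top',3)
cv2.imwrite('pics/v3.png',cv2.resize(np.hstack([b,T['pixels'][120:300,260:500]]),(800,300),interpolation=cv2.INTER_CUBIC))"
```

```text
10.3 [ 0.5903 -0.188   0.2423] F [-0.1547  0.555   0.8517] M [0.1204 0.0206 0.064 ] 0.060340319896338056 yaw 97.81798666630002 tilt [ 0.0003  0.0002 -1.    ]
tool cm [-0.098   0.092  17.6298]
```

View pics/v3.png

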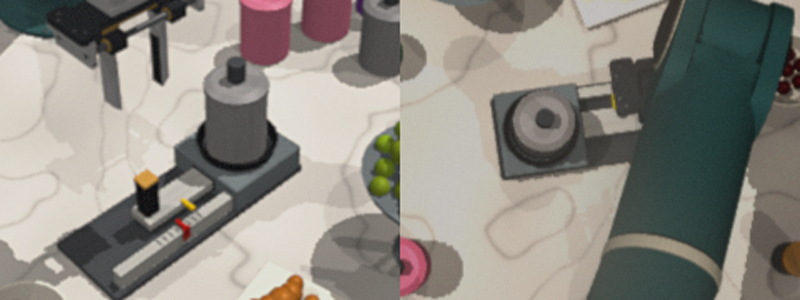

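The canister stands upright in the dock, and the measure is still home. Next I descend onto the grip.

Call:
send_rows:
  plan:
    - [[-0.1,0.1,3.5,0,0,0],[0,0,4,0,0,0],[0,0,3,0,0,0],[0,0,1,0,0,0],[0,0,0,0,0,0]]

```text
time: 10.9
eef_pos: [0.591, -0.1862, 0.1269]
orientation: [0.216, -3.133, -0.001]
force: [-0.2, 0.0, 0.4]
gripper_width: 0.06
```

Call:
send_rows:
  plan:
    - [[0,0,2,0,0,0],[0,0,2,0,0,0],[0,0,1.4,0,0,0],[0,0,0.7,0,0,0],[0,0,0,0,0,0]]

```text
time: 11.4
eef_pos: [0.5913, -0.1871, 0.0666]
orientation: [0.215, -3.134, -0.0]
force: [0.0, -0.1, -0.4]
gripper_width: 0.0602
```

Call:
send_rows:
  plan:
    - [[0,0,0,0,0,0],[0,0,0,0,0,0],[0,0,0,0,0,0],[0,0,0,0,0,0],[0,0,0,0,0,0]]
  jaw: 1

```text
time: 11.9
eef_pos: [0.5913, -0.187, 0.0667]
orientation: [-0.215, 3.134, 0.0]
force: [-0.2, 3.5, 4.6]
gripper_width: 0.0237
```

```bash
python3 to.py
```

```text
11.9 [ 0.5913 -0.187   0.0667] F [-0.2033  3.469   4.6163] M [1.0373 0.1496 0.1243] 0.02374245481801417 yaw 97.83678226206482 tilt [-0.0002  0.0001 -1.    ]
```

Call:
send_rows:
  plan:
    - [[0,-0.5,0,0,0,0],[0,-0.8,0,0,0,0],[0,-0.8,0,0,0,0],[0,-0.6,0,0,0,0],[0,0,0,0,0,0]]

```text
time: 12.4
eef_pos: [0.595, -0.2134, 0.0666]
orientation: [0.215, -3.134, -0.002]
force: [-4.0, 7.6, 6.3]
gripper_width: 0.0244
```

Call:
send_rows:
  plan:
    - [[0,0,0,0,0,0],[0,0,0,0,0,0]]

```text
time: 12.6
eef_pos: [0.5949, -0.2127, 0.0666]
orientation: [0.216, -3.134, -0.002]
force: [-2.8, 7.1, 5.1]
gripper_width: 0.0238
```

```bash
cat > meas.py <<'E'
import sys
from h import *
np.set_printoptions(precision=4,suppress=True)
S=shot("scene",sys.argv[1]);T=shot("top",sys.argv[1])
y=np.array([-.1398,.9902])
for n,d,b in(("S",S,(270,280,70,60)),("T",T,(365,150,60,55))):
    Y=blobs(d,(21,120,100),(32,255,255),b);R=blobs(d,(0,150,80),(6,255,255),b);print(n,Y,R)
    for q in Y:
        for r in R:
            a,c=onz(d,*q[1],.043),onz(d,*r[1],.044); print(a,c,"mm",(a-c)[:2]@y*1000)
k=S["pixels"][270:350,250:360]
cv2.imwrite(f"pics/m{sys.argv[1]}.png",cv2.resize(k,None,fx=5,fy=5,interpolation=cv2.INTER_CUBIC))
E
python3 to.py; python3 meas.py 4
```

```text
12.6 [ 0.5949 -0.2127  0.0666] F [-2.791   7.1439  5.0688] M [1.4743 0.6779 0.0235] 0.023820472460495297 yaw 97.88776492949337 tilt [ 0.0003  0.0015 -1.    ]
S [(np.int32(33), (np.float64(303.7), np.float64(318.06)), (np.int64(300), np.int64(315), np.int64(9), np.int64(7)))] [(np.int32(40), (np.float64(310.25), np.float64(327.05)), (np.int64(306), np.int64(322), np.int64(8), np.int64(11)))]
[ 0.6174 -0.1638  0.043 ] [ 0.6484 -0.1674  0.044 ] mm 7.83605214863589
T [] []
```

View pics/m4.png

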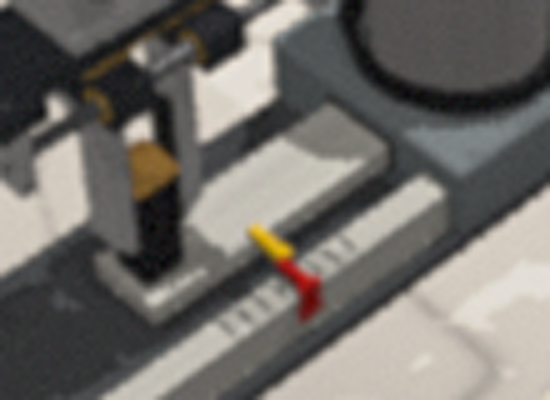

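The pointer tip at (288,252) is still slightly short of the red clip at (283–318, 262–287). I'll refine the offset with weighted colour centroids from the clear first pictures.

```bash
python3 - <<'E'
from h import *
np.set_printoptions(precision=4,suppress=True)
y=np.array([-.1398,.9902])
def wc(d,box,f):
    x,yy,w,h=box;p=d["pixels"][yy:yy+h,x:x+w].astype(float);W=np.clip(f(p)-25,0,None)
    v,u=np.mgrid[yy:yy+h,x:x+w];return (u*W).sum()/W.sum(),(v*W).sum()/W.sum()
red=lambda p:p[...,2]-1.0*np.maximum(p[...,1],p[...,0])-15
yel=lambda p:np.minimum(p[...,2],p[...,1])-p[...,0]-25
T=load("top0")
r=wc(T,(392,163,14,14),red);q=wc(T,(382,172,12,16),yel);print(r,q,(onz(T,*q,.043)-onz(T,*r,.046))[:2]@y*1000)
for n,yb in(("scene0",(306,305,14,14)),("scene4",(297,311,14,13))):
    S=load(n);q=wc(S,yb,yel)
    # red clip's top only: reddish pixels column by column, upper edge
    p=S["pixels"][316:336,300:322].astype(int);m=red(p)>25
    print(n,q);print("\n".join("".join("#" if c else "." for c in row) for row in m))
    for t in((308.5,324.5),(309.5,325),(311,326)): print(t,(onz(S,*q,.043)-onz(S,*t,.046))[:2]@y*1000)
E
```

```text
(np.float64(398.9309734513274), np.float64(169.8513274336283)) (np.float64(388.1698630136986), np.float64(180.6767123287671)) 31.255759336145815
scene0 (np.float64(312.61850899742933), np.float64(312.1881748071979))
......................
......................
......................
......................
......................
.....###..............
.....####.............
.....#####............
......######..........
.......#######........
.........#####........
.........#####........
..........####........
..........####........
..........####........
..........####........
..........###.........
..........##..........
......................
......................
(308.5, 324.5) 32.71086215955503
(309.5, 325) 32.12563956194882
(311, 326) 31.731211102824417
scene4 (np.float64(303.7484092021537), np.float64(318.24033284385706))
.#....................
..##..................
...##.................
....###...............
.....###..............
.....###..............
.....####.............
.....#####............
......######..........
.......#######........
.........#####........
.........#####........
..........####........
..........####........
..........####........
..........####........
..........###.........
..........##..........
......................
......................
(308.5, 324.5) 6.519813130338984
(309.5, 325) 5.934590532732784
(311, 326) 5.540162073608379
```

Call:
send_rows:
  plan:
    - [[0,-0.3,0,0,0,0],[0,-0.3,0,0,0,0],[0,0,0,0,0,0],[0,0,0,0,0,0],[0,0,0,0,0,0]]

```text
time: 13.2
eef_pos: [0.5957, -0.2185, 0.0666]
orientation: [0.216, -3.134, -0.003]
force: [-2.9, 7.5, 7.2]
gripper_width: 0.0239
```

```bash
python3 to.py; python3 meas.py 5; python3 -c "
from h import *
S=load('scene5')['pixels'];cv2.imwrite('pics/v5.png',np.hstack([cv2.resize(S[290:350,280:340],(400,400),interpolation=cv2.INTER_CUBIC),cv2.resize(S[170:370,255:455],(400,400))]))"
```

```text
13.2 [ 0.5957 -0.2185  0.0666] F [-2.8927  7.5313  7.178 ] M [1.567  0.651  0.0349] 0.023860970349970322 yaw 97.89283848102706 tilt [ 0.0003  0.0016 -1.    ]
S [(np.int32(30), (np.float64(301.73), np.float64(319.73)), (np.int64(298), np.int64(317), np.int64(8), np.int64(7)))] [(np.int32(43), (np.float64(310.26), np.float64(327.3)), (np.int64(306), np.int64(321), np.int64(8), np.int64(13)))]
[ 0.6189 -0.17    0.043 ] [ 0.649  -0.1677  0.044 ] mm 1.9270227631590113
T [] []
```

View pics/v5.png

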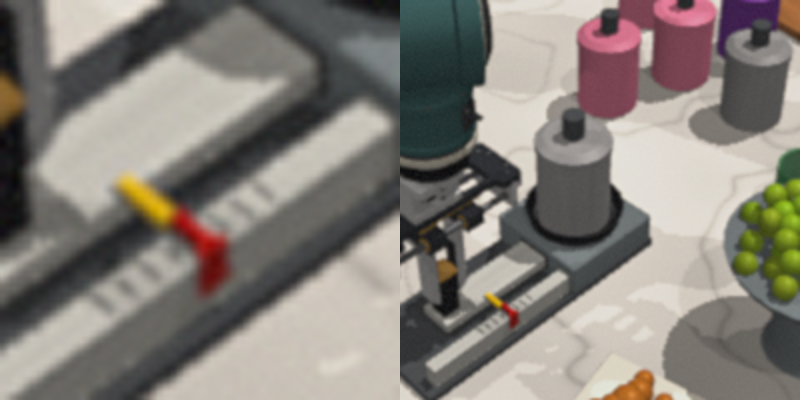

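The pointer at (147,200) runs straight into the red mark at (200,238). The full canister is seated upright and the empty one stands on the worktop.

```bash
python3 -c "
from cell import job
print(job.finish_job())"
```

```text
the job is handed in; nothing more can be done
None
```

The job is done and handed in at about 13 s of the 61 s allowed; no verdict was reported.

- **Canisters:** I lifted both by their knobs. The one farther from the dispenser read about 3 N (empty) and went back upright where it stood. The other read about 7.3–8 N (full), so I set it in the dock and let go. The wrist force fell to zero on release, and later pictures show it upright and seated. I could not read how far the pan went down.
- **Measure:** I pinched the grip at 40 N and pulled it out about 32 mm. It is still held there, with about 8 N of sideways spring force at the wrist. In the last scene picture the yellow pointer lines up with the red mark.
- **Checks that differed:** The colour-mask reading still put the pointer 1.9 mm short of the mark, but it also counts the clip's side flap. The other estimates, 31.3–32.7 mm from the start pictures and about 6 mm left at the last step, fit the 32 mm pull. At the end the arm hid the pointer from the top camera, so only the scene camera confirmed it.
- **Bystanders:** The arm touched none of the mugs, the cherry bowl or the spice tin, though I did not measure their positions again at the end.

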